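# Strip the label-roll spindle and hold it ready for the printer

## Task

The part-used label roll has to come off and its spindle go back to the label printer: slide the roll straight up off the blue spindle and set it down flat inside the green tray without dropping it, leaving the spindle standing in its stand. Then draw the spindle up out of the stand, turn it to lie about level (no more than 35 degrees off level) and hold it still and raised, its middle at least 16 cm above the worktop; finish while still holding it there in the gripper. Leave the bottles and vials standing round the work where they are.

Things in the scene. Friction and masses are not known exactly. Their poses are not given: they have to be found in the camera images.
- stand: Fixed stand for the spindle: grey round foot 82 mm in diameter and 8 mm thick, aluminium stem 34 mm in diameter, and a grey flange 50 mm in diameter whose top is 36 mm above the worktop. A round bore 18 mm wide runs down the middle from the flange to the top of the foot (28 mm deep). Origin: centre of its underside, on the worktop; z is up along the bore.
- tray: Fixed shallow green tray, 125 x 125 mm outside, walls 4 mm thick and 12 mm high, floor top 4 mm above the worktop. Origin: centre of its underside, on the worktop; x and y run along its sides. Mind the solid wall shelf over the back of the worktop: front edge 0.64 m ahead of the robot base axis, underside 0.505 m above the worktop.
- roll_mid (a point): Centre of the loose part-used label roll: white and yellow, a ring 64 mm in outer diameter, 45 mm high, on a cardboard core with a 26 mm hole, about 0.12 kg, rigid. z is the axis of the hole. At the start it sits on the stand's flange with the spindle through its hole (roll from 36 to 81 mm above the worktop), not clamped; 5 mm play round the spindle.
- spindle_mid (a point): Centre of the loose blue plastic spindle: plain round rod 16 mm in diameter, 89 mm long, about 0.05 kg, with a thin white band 62 mm from its foot. z runs along the rod towards its top end. At the start it stands loosely in the stand's bore, foot 8 mm and top 97 mm above the worktop, so 16 mm stand out above the roll and 61 mm above the bare flange; its lowest 28 mm are in the bore.
- vial_10_mid (a point): Centre of a small white dropper vial with a white cap, 23 x 57 mm, standing behind the work; leave alone.
- vial_11_mid (a point): Centre of a small white dropper vial with a pink cap, 23 x 57 mm, standing behind the work; leave alone.
- dropper_bottle_mid (a point): Centre of a brown dropper bottle with a black rubber top, 34 x 102 mm, standing behind the work; leave alone.
- bottle_enzyme_mid (a point): Centre of a small white bottle with a purple cap, 34 x 70 mm, standing behind the work; leave alone.
Mind the look-alikes: they are no part of the job. Leave any orange or red look-alike of the part that bears roll_mid alone.

How it is judged:
By the outcome, as a careful person would: the job done as asked, in the order asked, and still so for the second after the job is handed in, while the arm keeps its last pose, push and grip.
It also fails if it takes over 51 s, if anything falls off the work surface, if the arm or the gripper's body presses on something with over 40 N, if the wrist force passes 120 N, or if a joint passes its speed limit or range.

## Robot

A 6-joint arm with a two-finger parallel gripper is mounted at the origin on a cart in front of the work surface, level with it; the furniture and walls round the work are solid. World frame = base frame: x ahead of the robot, y to its left, z up, the work surface at z = 0. Lengths are in m, angles in rad, forces in N, time in s.
With the tool pointing down it reaches from about 0.275 to 0.825 m from the base axis. Payload 4.9 kg.
Tool frame: the origin (TCP) lies midway between the tips of the shut fingers; the grasp point (between the pads) lies 19 mm behind it (grip_point_offset is the distance from the TCP to the grasp point, in m); z points along the fingers, x is the direction in which the jaws open and shut, and the axes are right-handed (so a half turn about z gives the same grasp; the last joint's range is limited). The gripper opens to 85 mm and grips with 20 to 120 N. Pads are 22 mm wide; open, the fingers measure 114 mm over their backs; the gripper's body (76 mm by 85 mm) begins 54 mm behind the grasp point. The pads swing forward as they close: fully open they stand 13 mm farther back than shut.
Start: joints at [-1.427, 0.326, -0.193, 1.052, 0, 1.437], TCP at [0.151, -0.529, 0.231] pointing down, gripper open.
Joint ranges: [-2.65, 2.65], [-0.97, 1.79], [-1.3, 1.35], [-1.93, 2.1], [-1.47, 1.37], [-3.14, 3.14]. Speed limits (rad/s): [2.57, 2.57, 3.14, 3.14, 3.14, 3.14].

## Interface

Orientations are given as a rotation vector (axis times angle).
In Python, from cell import * gives the robot as it stands. Calls block until the motion is done:
- movep(position, orientation): joint-space move of the TCP to a pose.
- move_l(position, velocity=0.15, rot=None, until_force=None): straight line of the TCP; rot=None keeps the orientation; velocity is the mean speed in m/s. With until_force (N) it stops when the force on the tool has changed by that much, and returns True; else False.
- set_joints(angles): joint-space move.
- let_go() and grab(newtons=None): open the fingers fully, or close them until they stop; newtons is the grip in N (None keeps the last).
- sleep(seconds).
- ik(position, orientation): joint angles nearest the present ones, or None.
- get_state(): the state.
- grab_frame(name): name is "side" or "top" or "wrist"; returns a dict with "img" (480x640x3 uint8, red, green, blue), "fx", "fy", "cx", "cy" (pixels), "k1" (the pictures are not rectified: a ray, as slopes to the right and down, at radius r is drawn at 1 + k1 r^2 times it, then the intrinsics apply), "cam_to_world" (4x4, takes a point from camera to world coordinates); the wrist camera has in their place "T_tool_cam" (4x4, takes a point from camera to tool coordinates, whose origin is the TCP and whose axes are the tool frame's). Camera axes: x right, y down, z forward; pixel columns grow to the right and rows downward; lengths in m; the calibration is good to about 2 mm. A picture is of the moment at which its call begins: read the wrist's pose just before it. There is no depth.
A pose or a line that the arm cannot do raises MotionError and nothing moves.
- sign_off(): hands the job in, once; it reports no verdict.
Trained networks look in the newest picture that a camera, given by its name, has taken for a name from the list of things; names that differ only in an ending like _2 or _b are one class to them, and where a whole thing is asked for, a point or a joint stands for the part that bears it (a point fixed in the world has none). Each returns a list of dicts, best first, with "score" (0 to 1); they miss things now and then, are a little off and sometimes report something else, mostly with a low value. They report only what shows in the picture. A call takes as long as a camera call. They do not tell look-alikes from the thing itself.
- spot_in(camera, name): "centre" ([column, row] in pixels, amid what is visible of it).
- silhouettes(camera, name): "mask" (480x640 bool, what is visible of it) and "centre" ([column, row] in pixels, amid what is visible of it).
- tip_of(camera, name): "centre" ([column, row] in pixels: a listed point, or the origin of a listed thing).
The state is a dict: "clock": time; "q": joint angles; "joint_velocities": joint speeds; "tau": joint torques, N m; "position": TCP position; "eef_rot": TCP orientation; "contact_force": force on the tool from outside, world axes, zero at the start; "wrist_torque": the same for the moment, N m; "finger_gap": opening from 0.0 (shut) to 1.0 (fully open).
Only numpy, scipy, OpenCV 4.12 (cv2) and the standard library are available. Lean on these libraries where they do the work, as an engineer would, in place of code of your own. Each camera call takes 0.05 s, during which the arm holds its last target.

## Working session

There is one attempt and no reset: what is moved stays moved. The work goes in short steps, each a Python script; the robot and the scene stay as the last script left them, time stands still between calls to the robot, and variables do not carry over. Pictures are saved under pics/ and viewed, and the job is handed in when it is done.

```bash
mkdir -p pics; ls; python3 - <<'E'
from cell import *
import cv2
for n in("side","top","wrist"):
    f=grab_frame(n); cv2.imwrite(f"pics/{n}0.png",f["img"][:,:,::-1])
    print(n,f["fx"],f["fy"],f["cx"],f["cy"],f["k1"]); print(f.get("cam_to_world",f.get("T_tool_cam")))
    for o in("roll_mid","spindle_mid","stand","tray"):
        print(o,[(round(d["score"],2),[round(float(c)) for c in d["centre"]]) for d in tip_of(n,o)])
s=get_state();print(s)
E
```

```text
pics
side 454.2525566679679 454.2525566679679 323.3560464964118 237.7887088820174 0.014799201837160754
[[ 0.99871288 -0.02188313  0.04575699  0.45108982]
 [-0.05068491 -0.46439861  0.88417474 -1.06491612]
 [ 0.00190097 -0.88535589 -0.46491002  0.45003039]
 [ 0.          0.          0.          1.        ]]
roll_mid [(0.9, [305, 268]), (0.82, [216, 294]), (0.72, [376, 286])]
spindle_mid [(0.55, [305, 271])]
stand [(0.62, [303, 300])]
tray [(0.71, [306, 248])]
top 524.7697655386626 524.7697655386626 328.56396332936157 244.0592136454632 0.04635995486912303
[[ 0.07628794 -0.97487687  0.20927314  0.31832943]
 [-0.99708468 -0.07490789  0.0145244  -0.31968782]
 [ 0.00151671 -0.20977108 -0.97774935  0.92018963]
 [ 0.          0.          0.          1.        ]]
roll_mid [(0.87, [400, 280]), (0.83, [396, 212]), (0.62, [403, 367]), (0.2, [395, 285])]
spindle_mid [(0.54, [398, 283])]
stand [(0.68, [393, 285])]
tray [(0.85, [294, 274])]
wrist 334.99383609299247 334.99383609299247 323.94350894472797 237.9244951724864 0.01667101819259678
[[ 9.99999740e-01  6.45809643e-04 -3.21417153e-04  1.940157
[... 266 characters left out ...]
y []
{'clock': 0.75, 'q': array([-1.42721992e+00,  3.26174775e-01, -1.92560566e-01,  1.05203416e+00,
        4.89823187e-05,  1.43656498e+00]), 'joint_velocities': array([-4.06163102e-04, -3.12678944e-05,  3.87001616e-04, -3.58686540e-04,
        9.88192975e-04,  5.16288947e-04]), 'tau': array([-1.31514939e-04, -4.43245125e+01,  2.62733620e+01,  8.32267106e-04,
       -9.14889711e-05,  3.23804940e-06]), 'position': array([ 0.1508494 , -0.52893809,  0.23130959]), 'eef_rot': array([-2.50760816e+00,  1.89246023e+00, -8.40892766e-05]), 'contact_force': array([-0.51273351, -0.35119244, -0.70548691]), 'wrist_torque': array([ 0.03282786, -0.02897517,  0.02860987]), 'finger_gap': 0.9994025686121364}
```

View pics/side0.png

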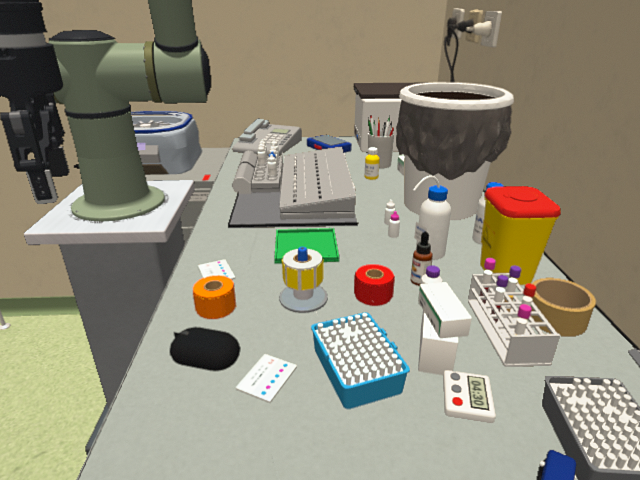

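View pics/top0.png

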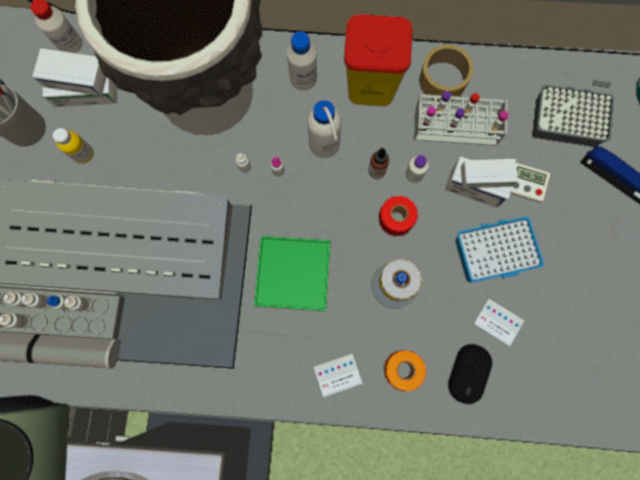

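```bash
python3 - <<'E'
import cv2
a=cv2.imread("pics/side0.png")[200:350,180:430]; cv2.imwrite("pics/side0c.png",cv2.resize(a,None,fx=3.2,fy=3.2,interpolation=cv2.INTER_CUBIC))
a=cv2.imread("pics/top0.png")[180:400,220:470]; cv2.imwrite("pics/top0c.png",cv2.resize(a,None,fx=2.7,fy=2.7,interpolation=cv2.INTER_CUBIC))
E
```

```text
(no output)
```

View pics/side0c.png

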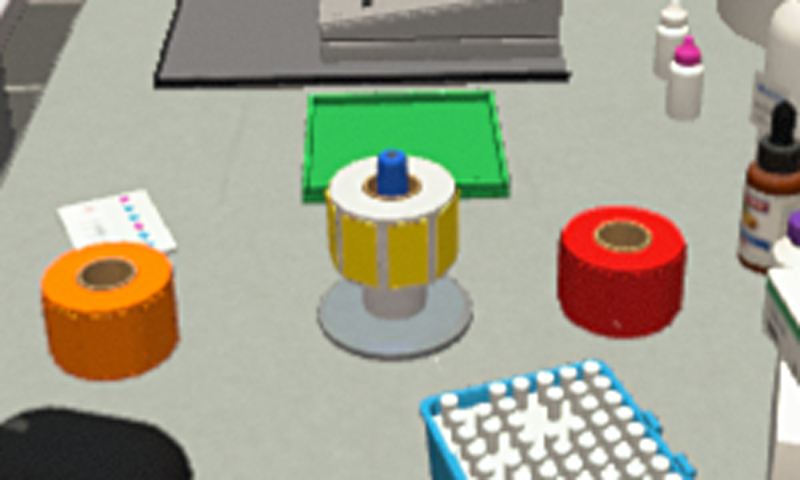

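View pics/top0c.png

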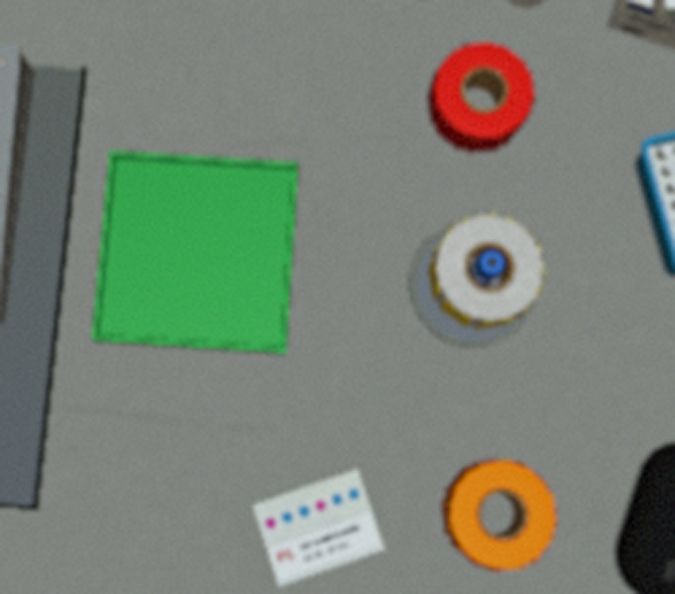

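Three roll-like things show up in the side picture: yellow/white at (305,268), orange at (216,294) and red at (376,286). The enlarged crops show that only the yellow/white one has the blue spindle through it and sits on the grey-footed stand, so that is the one I want. The empty tray is at (306,248) in the side view and (294,274) in the top view. Next I'll work out positions and check reach.

```bash
cat > h.py <<'E'
from cell import *
import numpy as np, cv2
from scipy.spatial.transform import Rotation as R
def ray(f,px,T=None):
    px=np.asarray(px,float).reshape(-1,2)
    d=np.c_[(px[:,0]-f["cx"])/f["fx"],(px[:,1]-f["cy"])/f["fy"]]
    rd=np.linalg.norm(d,axis=1,keepdims=True); r=rd.copy()
    for _ in range(20): r=rd/(1+f["k1"]*r*r)
    u=d/(1+f["k1"]*r*r)
    T=f["cam_to_world"] if T is None else T
    return T[:3,3],np.c_[u,np.ones(len(u))]@T[:3,:3].T
def onz(f,px,z,T=None):
    o,d=ray(f,px,T); return o+d*((z-o[2])/d[:,2])[:,None]
def project(f,P,T=None):
    T=f["cam_to_world"] if T is None else T
    p=(np.atleast_2d(P)-T[:3,3])@T[:3,:3]; u=p[:,:2]/p[:,2:]
    u=u*(1+f["k1"]*(u**2).sum(1,keepdims=True)); return u*[f["fx"],f["fy"]]+[f["cx"],f["cy"]]
def save(n,img): cv2.imwrite(f"pics/{n}.png",img[:,:,::-1])
def down(yaw): # jaw axis x at angle yaw in world
    x=np.array([np.cos(yaw),np.sin(yaw),0]); z=np.array([0,0,-1.]); return R.from_matrix(np.c_[x,np.cross(z,x),z]).as_rotvec()
def wT():
    s=get_state(); T=np.eye(4); T[:3,:3]=R.from_rotvec(s["eef_rot"]).as_matrix(); T[:3,3]=s["position"]; return T
E
python3 - <<'E'
from h import *
np.set_printoptions(precision=4,suppress=True)
F={n:grab_frame(n) for n in("side","top")}
for n,f in F.items():
    hsv=cv2.cvtColor(f["img"],cv2.COLOR_RGB2HSV)
    g=cv2.inRange(hsv,(50,120,60),(75,255,255)); 
    k,l,st,_=cv2.connectedComponentsWithStats(g); i=1+st[1:,4].argmax()
    c=max(cv2.findContours((l==i).astype('u1'),0,1)[0],key=cv2.contourArea).reshape(-1,2)
    w=onz(f,c,0.012)[:,:2].astype('f4'); print(n,"tray",cv2.minAreaRect(w))
    b=cv2.inRange(hsv,(100,120,50),(125,255,255)); 
    ref=(302,255) if n=="side" else (400,280)
    k,l,st,ce=cv2.connectedComponentsWithStats(b)
    j=[i for i in range(1,k) if np.hypot(*(ce[i]-ref))<15]; print("blue",[(st[i],ce[i]) for i in j])
    # roll side mask
    m=silhouettes(n,"roll_mid"); 
    for d in m: print("roll",d["score"],d["centre"])
T=F["top"];S=F["side"]
print("rolltop top",onz(T,(400.7,279.3),.081),"side",onz(S,(302.8,258.4),.081))
print("spin top",onz(T,(401.9,277.4),.097),"side",onz(S,(302.5,248.4),.097))
print("foot side",onz(S,(303.4,296.6),.008), onz(S,[(280,296.6),(327,296.6)],.008))
E
```

```text
side tray ((0.45719942450523376, -0.25747668743133545), (0.12383919954299927, 0.14036138355731964), 0.537203848361969)
blue [(array([298, 247,   9,  14, 115], dtype=int32), array([301.9565, 253.9304]))]
roll 0.97 [215.2, 295.4]
roll 0.88 [376.2, 282.9]
roll 0.58 [304.0, 268.3]
top tray ((0.4574112296104431, -0.24673987925052643), (0.12399010360240936, 0.12352057546377182), 0.6232256293296814)
blue [(array([396, 273,  11,  11,  87], dtype=int32), array([401.1494, 277.5747]))]
roll 0.85 [396.6, 283.0]
roll 0.75 [397.8, 211.1]
roll 0.69 [409.1, 369.6]
rolltop top [[ 0.449  -0.4275  0.081 ]] side [[ 0.4508 -0.4327  0.081 ]]
spin top [[ 0.4496 -0.4272  0.097 ]] side [[ 0.4506 -0.4284  0.097 ]]
foot side [[ 0.4504 -0.4347  0.008 ]] [[ 0.4112 -0.4328  0.008 ]
 [ 0.4899 -0.4366  0.008 ]]
```

```bash
python3 - <<'E'
from h import *
np.set_printoptions(precision=3,suppress=True)
for yaw in (np.pi/2,-np.pi/2):
    print(yaw)
    for p in ([.45,-.43,.20],[.45,-.43,.04],[.45,-.43,.16],[.457,-.247,.008],[.457,-.247,.1]): print(p,ik(p,down(yaw)))
q0=get_state()["q"]
for tilt in (60,75,85,90):
  for h in (-.3,0):
    for p in ([.35,-.43,.28],[.4,-.43,.28],[.45,-.43,.3],[.5,-.3,.3]):
        a=np.arctan2(p[1],p[0]) if h else 0
        for s in (1,-1):
            t=np.radians(tilt); z=np.array([np.sin(t)*np.cos(a),np.sin(t)*np.sin(a),-np.cos(t)]); x=s*np.array([-np.sin(a),np.cos(a),0])
            o=R.from_matrix(np.c_[x,np.cross(z,x),z]).as_rotvec(); print(tilt,p,round(a,2),s,ik(p,o))
E
```

```text
1.5707963267948966
[0.45, -0.43, 0.2] [-0.881  0.481 -0.038  1.052  0.    -0.881]
[0.45, -0.43, 0.04] [-0.881  0.634 -0.223  0.714  0.    -0.881]
[0.45, -0.43, 0.16] [-0.881  0.511 -0.096  0.964  0.    -0.881]
[0.457, -0.247, 0.008] [-0.638  0.534 -0.535  0.501  0.    -0.638]
[0.457, -0.247, 0.1] [-0.638  0.4   -0.455  0.716  0.    -0.638]
-1.5707963267948966
[0.45, -0.43, 0.2] [-0.881  0.481 -0.038  1.052  0.     2.26 ]
[0.45, -0.43, 0.04] [-0.881  0.634 -0.223  0.714  0.     2.26 ]
[0.45, -0.43, 0.16] [-0.881  0.511 -0.096  0.964  0.     2.26 ]
[0.457, -0.247, 0.008] [-0.638  0.534 -0.535  0.501  0.     2.504]
[0.457, -0.247, 0.1] [-0.638  0.4   -0.455  0.716  0.     2.504]
60 [0.35, -0.43, 0.28] -0.89 1 [-1.143 -0.128 -1.217 -0.551  0.22  -0.13 ]
60 [0.35, -0.43, 0.28] -0.89 -1 [-1.143 -0.128 -1.217 -0.551  0.22   3.012]
60 [0.4, -0.43, 0.28] -0.82 1 [-1.05  -0.053 -1.157 -0.569  0.198 -0.116]
60 [0.4, -0.43, 0.28] -0.82 -1 [-1.05  -0.053 -1.157 -0.569  0.198  3.026]
60 [0.45, -0.43, 0.3] -0.76 1 [-0.969 -0.03  -1.058 -0.495  0.178 -0.104]
60 [0.45, -0.43, 0.3] -0.76 -1 [-0.969 -0
[... 2104 characters left out ...]
85 [0.45, -0.43, 0.3] 0 -1 None
85 [0.5, -0.3, 0.3] 0 1 [-1.195  0.484 -1.267 -1.517  1.185 -0.217]
85 [0.5, -0.3, 0.3] 0 -1 [-1.195  0.484 -1.267 -1.517  1.185  2.924]
90 [0.35, -0.43, 0.28] -0.89 1 None
90 [0.35, -0.43, 0.28] -0.89 -1 None
90 [0.4, -0.43, 0.28] -0.82 1 None
90 [0.4, -0.43, 0.28] -0.82 -1 None
90 [0.45, -0.43, 0.3] -0.76 1 None
90 [0.45, -0.43, 0.3] -0.76 -1 None
90 [0.5, -0.3, 0.3] -0.54 1 None
90 [0.5, -0.3, 0.3] -0.54 -1 None
90 [0.35, -0.43, 0.28] 0 1 None
90 [0.35, -0.43, 0.28] 0 -1 None
90 [0.4, -0.43, 0.28] 0 1 None
90 [0.4, -0.43, 0.28] 0 -1 None
90 [0.45, -0.43, 0.3] 0 1 None
90 [0.45, -0.43, 0.3] 0 -1 None
90 [0.5, -0.3, 0.3] 0 1 None
90 [0.5, -0.3, 0.3] 0 -1 None
```

```bash
python3 - <<'E'
from h import *
np.set_printoptions(precision=4,suppress=True)
movep([.449,-.428,.23],down(np.pi/2)); sleep(.2)
T=wT(); f=grab_frame("wrist"); save("w1",f["img"]); 
C=T@f["T_tool_cam"]; np.savez("w1.npz",C=C,T=T)
print(get_state()["clock"],T[:3,3])
img=f["img"].copy()
for z,r,c in((.097,.008,(0,0,0)),(.081,.032,(255,0,255)),(.008,.041,(0,0,0))):
    a=np.linspace(0,2*np.pi,60); P=np.c_[.449+r*np.cos(a),-.428+r*np.sin(a),0*a+z]
    for u in project(f,P,C): cv2.circle(img,tuple(int(round(v)) for v in u),0,c,-1)
save("w1o",cv2.resize(img[60:420,130:510],None,fx=1.6,fy=1.6,interpolation=cv2.INTER_CUBIC))
hsv=cv2.cvtColor(f["img"],cv2.COLOR_RGB2HSV)
b=cv2.inRange(hsv,(100,120,50),(125,255,255)); k,l,st,ce=cv2.connectedComponentsWithStats(b)
for i in range(1,k):
    if st[i,4]>40: print(st[i],ce[i],onz(f,ce[i],.097,C))
E
```

```text
3.1917 [ 0.4487 -0.4283  0.2301]
[316 220  16  17 179] [323.4469 228.1229] [[ 0.4498 -0.4287  0.097 ]]
[  91  225  142  105 1169] [152.4038 273.8708] [[ 0.4916 -0.5799  0.097 ]]
[  0 379  28  36 598] [ 10.     396.5318] [[ 0.6208 -0.7363  0.097 ]]
```

View pics/w1o.png

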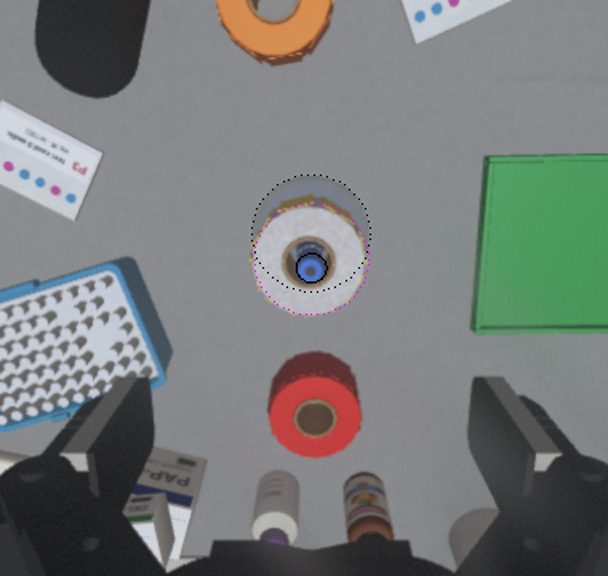

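The wrist overlay, with the roll placed at (0.449, -0.4285), fits the white roll top, the spindle top and the foot. I'll grasp, lift and check.

```bash
python3 - <<'E'
from h import *
np.set_printoptions(precision=4,suppress=True)
d=down(np.pi/2)
move_l([.4492,-.4285,.1],velocity=.15,rot=d)
print(move_l([.4492,-.4285,.039],velocity=.08,until_force=8))
s=get_state();print(s["position"],s["contact_force"],s["clock"])
grab(45); s=get_state();print(s["finger_gap"],s["contact_force"],s["clock"])
f=grab_frame("side"); save("s2",cv2.resize(f["img"][170:350,180:430],None,fx=3,fy=3))
E
```

```text
False
[ 0.4495 -0.4288  0.0394] [-0.7322  0.0969  0.0509] 5.1167
0.7313639800553555 [-0.2251 -0.0245  5.2955] 5.4583
```

View pics/s2.png

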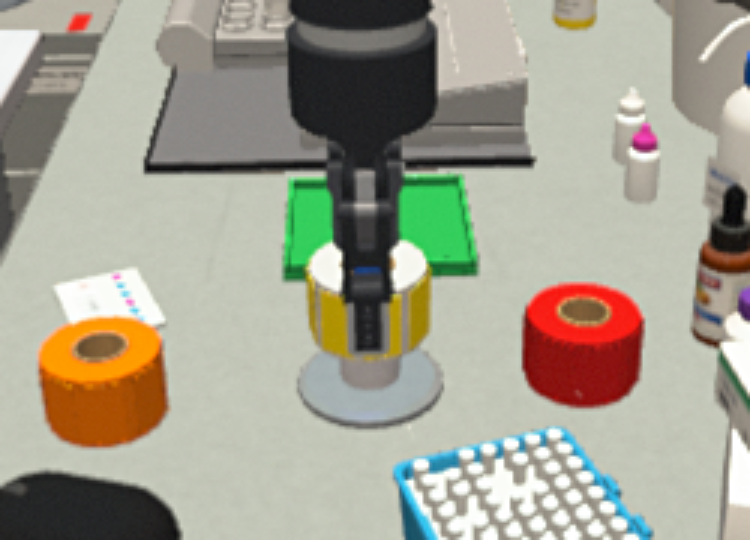

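The pads hold the yellow roll at about mid-height, with a gap of roughly 62 mm. Lifting straight up.

```bash
python3 - <<'E'
from h import *
np.set_printoptions(precision=4,suppress=True)
s=get_state(); p=s["position"]
move_l([.4495,-.4288,.15],velocity=.08)
s=get_state();print(s["position"],s["finger_gap"],s["contact_force"],s["clock"])
f=grab_frame("side"); save("s3",cv2.resize(f["img"][120:350,180:430],None,fx=2.4,fy=2.4))
E
```

```text
[ 0.4492 -0.4285  0.1493] 0.7292553261460785 [-0.2573  0.4721 -1.7232] 7.05
```

View pics/s3.png

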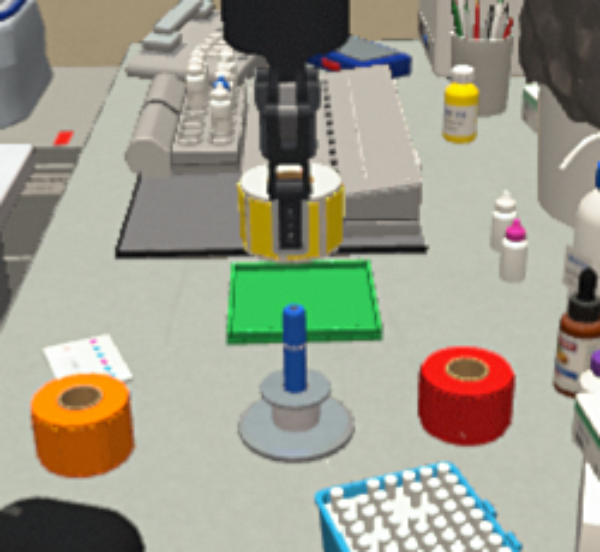

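The roll is clear above, and the spindle is still standing upright in its stand at about (295,350) in this picture. On to the tray.

```bash
python3 - <<'E'
from h import *
np.set_printoptions(precision=4,suppress=True)
x,y=.4574,-.247
move_l([x,y,.14],velocity=.15)
move_l([x,y,.03],velocity=.1)
print(get_state()["contact_force"])
print(move_l([x,y,.003],velocity=.02,until_force=5))
s=get_state();print(s["position"],s["finger_gap"],s["contact_force"],s["clock"])
f=grab_frame("side"); save("s4",cv2.resize(f["img"][120:350,180:430],None,fx=2.4,fy=2.4))
E
```

```text
[-0.2171  0.7086 -1.4123]
True
[ 0.4573 -0.2469  0.0081] 0.7316977750100939 [ 0.1576 -0.3075  4.2108] 10.725
```

View pics/s4.png

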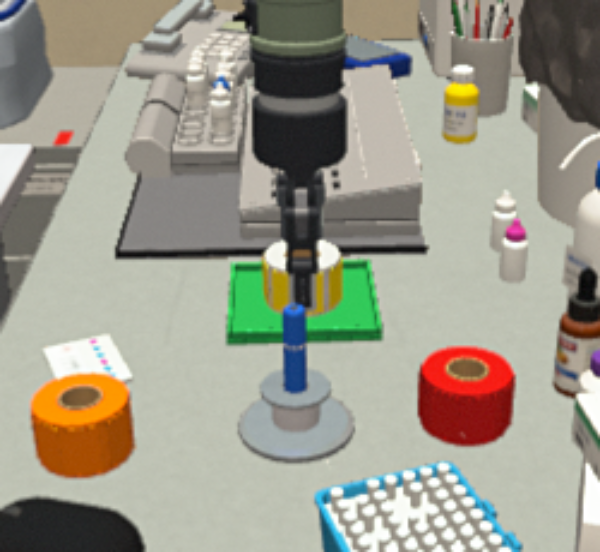

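Contact came at the height I expected, with the roll inside the tray. Releasing, backing off and looking at the spindle from above.

```bash
python3 - <<'E'
from h import *
np.set_printoptions(precision=4,suppress=True)
x,y=.4573,-.2469
let_go(); sleep(.2)
move_l([x,y,.13],velocity=.1)
f=grab_frame("side"); save("s5",cv2.resize(f["img"][120:350,180:430],None,fx=2.4,fy=2.4))
movep([.445,-.4285,.19],down(np.pi/2)); sleep(.2)
T=wT(); f=grab_frame("wrist"); C=T@f["T_tool_cam"]
hsv=cv2.cvtColor(f["img"],cv2.COLOR_RGB2HSV)
b=cv2.inRange(hsv,(100,120,50),(125,255,255)); k,l,st,ce=cv2.connectedComponentsWithStats(b)
for i in range(1,k):
    if st[i,4]>40: print(st[i],ce[i],onz(f,ce[i],.097,C))
img=f["img"].copy()
for z,r in((.097,.008),(.036,.025),(.008,.041)):
    a=np.linspace(0,2*np.pi,60); P=np.c_[.449+r*np.cos(a),-.4285+r*np.sin(a),0*a+z]
    for u in project(f,P,C): cv2.circle(img,tuple(int(round(v)) for v in u),0,(255,0,255),-1)
save("w5",cv2.resize(img[60:420,130:510],None,fx=1.6,fy=1.6,interpolation=cv2.INTER_CUBIC))
print(get_state()["clock"],get_state()["contact_force"])
E
```

```text
[312 231  19  26 276] [321.0507 245.2029] [[ 0.4484 -0.4285  0.097 ]]
[  60  239  150  116 1396] [125.2564 289.1956] [[ 0.4839 -0.5777  0.097 ]]
[221 397  17   9  78] [229.0641 401.3077] [[ 0.5883 -0.5069  0.097 ]]
13.8 [ 0.3761 -0.5033  0.2376]
```

View pics/s5.png

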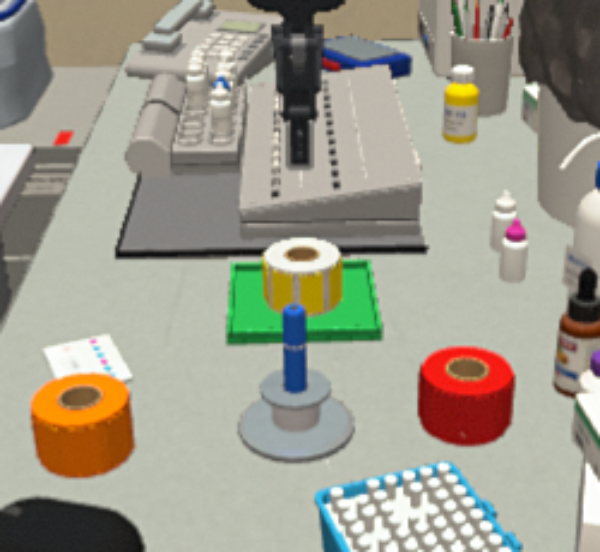

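View pics/w5.png

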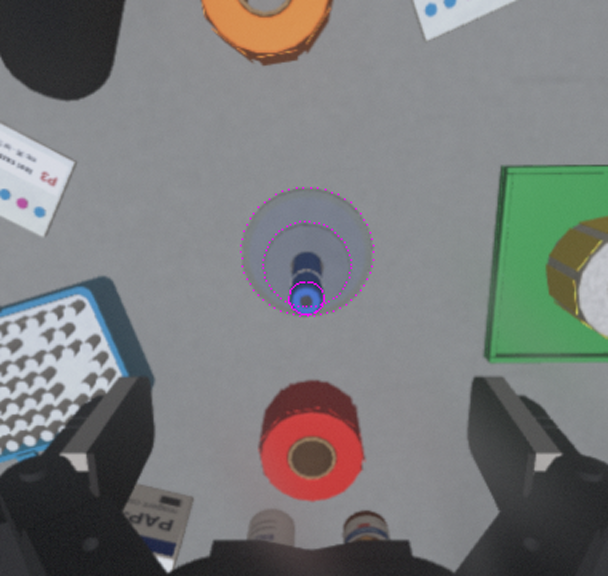

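The roll lies flat in the tray at about (302,275) in the side crop. The spindle stands concentric in its stand, so the overlay fits at (0.449, -0.4285). Grasping it and drawing it up.

```bash
python3 - <<'E'
from h import *
np.set_printoptions(precision=4,suppress=True)
x,y=.449,-.4285
move_l([x,y,.12],velocity=.15)
print(move_l([x,y,.047],velocity=.07,until_force=8))
grab(60); s=get_state();print(s["position"],s["finger_gap"],s["contact_force"],s["clock"])
f=grab_frame("side"); a=cv2.resize(f["img"][150:330,220:400],None,fx=2.2,fy=2.2)
move_l([x,y,.12],velocity=.06); move_l([x,y,.24],velocity=.15)
s=get_state();print(s["position"],s["finger_gap"],s["contact_force"],s["clock"])
f=grab_frame("side"); b=cv2.resize(f["img"][150:330,220:400],None,fx=2.2,fy=2.2)
save("s6",np.hstack([a,b]))
best=[]
for tilt in (75,80,85):
  for hd in (-.6,-.3,0,.3,.6):
    for xx in (.35,.4,.45,.5):
      for zz in (.28,.32,.36):
        t=np.radians(tilt); z=np.array([np.sin(t)*np.cos(hd),np.sin(t)*np.sin(hd),-np.cos(t)]); X=np.array([-np.sin(hd),np.cos(hd),0])
        o=R.from_matrix(np.c_[X,np.cross(z,X),z]).as_rotvec(); q=ik([xx,y,zz],o)
        if q is not None: best.append((np.abs(q-s["q"]).max(),tilt,hd,xx,zz,q))
best.sort(key=lambda b:b[0])
for t in (75,80,85):
    for b in [b for b in best if b[1]==t][:3]: print(b)
E
```

```text
False
[ 0.4491 -0.4288  0.0472] 0.1774032241997138 [-0.5385  0.7398  2.1025] 16.2583
[ 0.4486 -0.428   0.2389] 0.17381058173452252 [-0.6967 -0.373  -0.9025] 18.625
(np.float64(1.249342057481817), 75, 0, 0.45, 0.32, array([-1.3821,  0.2357, -0.8019, -0.0775,  1.2494, -0.9352]))
(np.float64(1.249342057481817), 75, 0, 0.45, 0.36, array([-1.3821,  0.1675, -0.7522,  0.0404,  1.2494, -0.9352]))
(np.float64(1.2843064600632728), 75, 0.3, 0.45, 0.28, array([-1.3884,  0.5785, -0.315 ,  1.0901,  1.2843, -1.9991]))
(np.float64(1.354582201939249), 80, 0.3, 0.45, 0.28, array([-1.399 ,  0.6611, -0.2787,  1.2584,  1.3546, -2.2095]))
(np.float64(1.354582201939249), 80, 0.3, 0.45, 0.32, array([-1.399 ,  0.6092, -0.2506,  1.3384,  1.3546, -2.2095]))
(np.float64(1.354582201939249), 80, 0.3, 0.45, 0.36, array([-1.399 ,  0.5623, -0.2149,  1.421 ,  1.3546, -2.2095]))
(np.float64(1.9015916984679322), 85, 0.3, 0.4, 0.28, array([-1.4989,  0.8116, -0.2274,  1.7335,  1.3268, -2.7825]))
(np.float64(1.9015916984679322), 85, 0.3, 0.4, 0.32, array([-1.4989,  0.7541, -0.2147,  1.8037,  1.3268, -2.7825]))
(np.float64(1.9015916984679322), 85, 0.3, 0.4, 0.36, array([-1.4989,  0.7005, -0.1943,  1.8777,  1.3268, -2.7825]))
```

View pics/s6.png

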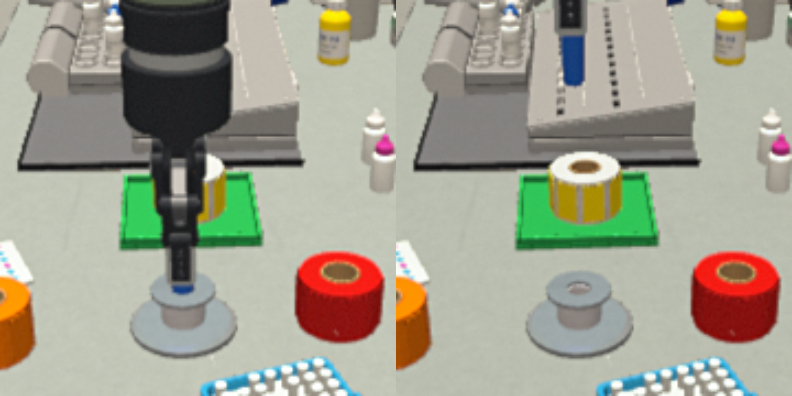

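The spindle is out of the bore and held. The stand is empty and the roll hasn't moved. Turning it to near level.

```bash
python3 - <<'E'
from h import *
np.set_printoptions(precision=4,suppress=True)
s=get_state(); q1=np.array([-1.3821,0.2357,-0.8019,-0.0775,1.2494,-0.9352])
for k in (.5,1): set_joints(s["q"]+k*(q1-s["q"]))
sleep(.5)
s=get_state();M=R.from_rotvec(s["eef_rot"]).as_matrix(); print(s["position"],M[:,2],s["finger_gap"],np.abs(s["joint_velocities"]).max(),s["contact_force"],s["clock"])
f=grab_frame("side"); save("s7",f["img"])
u=project(f,s["position"])[0]; print(u)
c=np.clip(u.astype(int),[80,60],[560,420]); save("s7c",cv2.resize(f["img"][c[1]-60:c[1]+60,c[0]-80:c[0]+80],None,fx=4.5,fy=4.5,interpolation=cv2.INTER_CUBIC))
g=grab_frame("top"); save("t7",g["img"])
E
```

```text
[ 0.4502 -0.4285  0.32  ] [ 0.9659  0.0004 -0.259 ] 0.17376610253904007 0.005290400823919492 [ 0.0315  0.355  -1.0778] 20.475
[299.0184 106.1331]
```

View pics/s7.png

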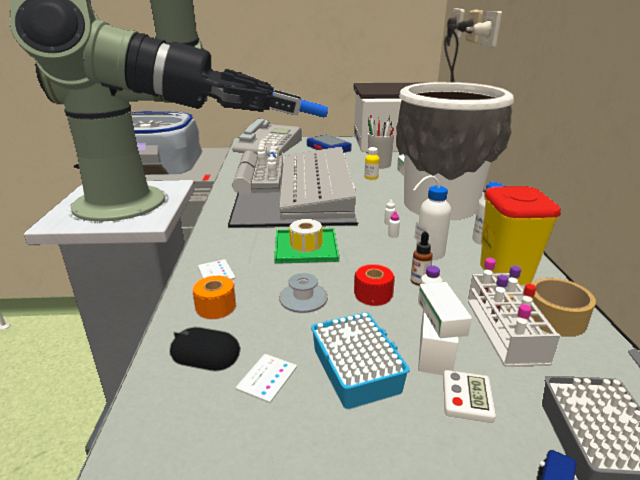

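View pics/s7c.png

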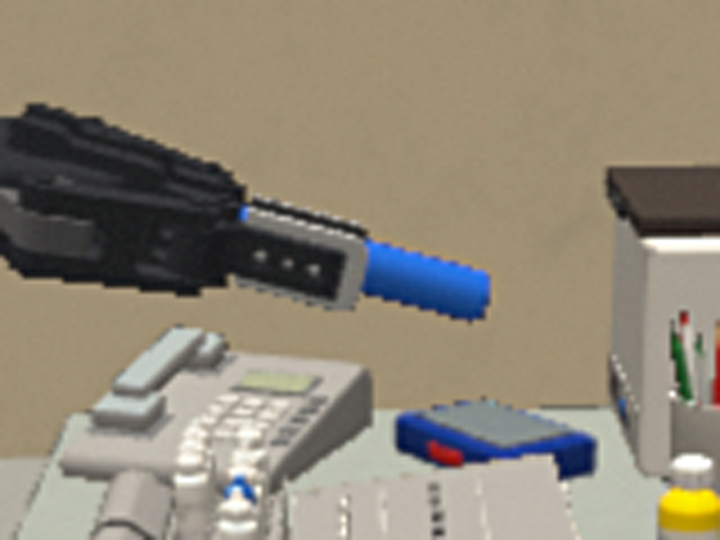

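View pics/t7.png

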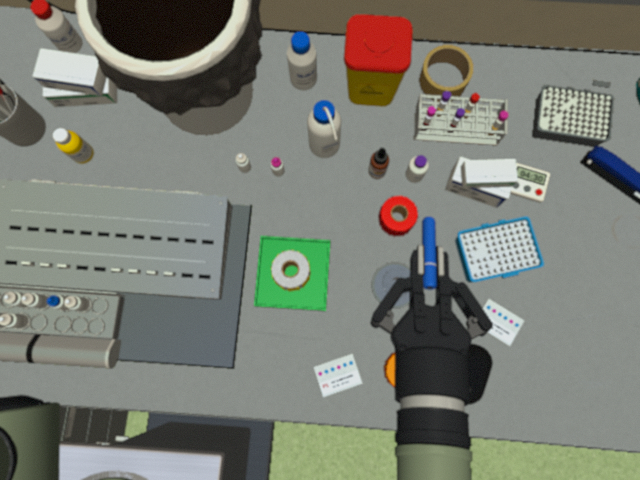

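The side and top pictures show the spindle held about 15° off level at z ≈ 0.31 m, at (313,108) in the side view. The roll lies flat in the tray at (305,235), the stand is empty, and the bottles and vials haven't moved. Handing in.

```bash
python3 -c "
from h import *
s=get_state();print(s['finger_gap'],s['clock'],abs(s['joint_velocities']).max()); print(sign_off())"
```

```text
0.1688302808043466 20.575 0.003115270587460647
the job is handed in; nothing more can be done
None
```

The job is done and handed in at 20.6 s of the 51 s allowed; sign-off gives no verdict.

- **Roll:** I slid the yellow/white roll straight up off the spindle and lowered it until it touched the tray floor. After I let go, the pictures showed it lying flat inside the green tray. The spindle was still upright in its stand.
- **Spindle:** I drew it out of the stand and turned it. It is held still in the gripper about 15° off level, with its middle about 0.31 m above the worktop.
- **Last checks:** The final side and top pictures showed the stand empty. The bottles, vials and the red and orange rolls were where they started, though the gripper partly hides the orange one in the top view. The finger gap matched the 16 mm rod, and forces read at each step stayed around 5 N or less.
- **Disagreements:** The rough side-camera estimates disagreed with the top camera by up to 5 mm at the roll and 11 mm at the tray. For the roll I used the close wrist view. For the tray I used the top camera, because the front wall skews the side outline.

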